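# Set the film slot of a light box with a spacer

### The arm

A 6-joint arm with a two-finger parallel gripper is mounted at the origin on the work surface. World frame = base frame: x ahead of the robot, y to its left, z up, the work surface at z = 0. Lengths are in mm, angles in rad, forces in N, time in s.
With the tool pointing down it reaches from about 350 to 725 mm from the base axis. Payload 4.3 kg.
Tool frame: the origin (TCP) lies at the very end of the fingers, on their centre line; the grasp point (between the pads) lies 19 mm behind it; z points along the fingers, y is the line along which they close (so a half turn about z gives the same grasp; the last joint's range is limited). The gripper opens to 85 mm and grips with 20 to 120 N. Pads are 22 mm wide; open, the fingers measure 114 mm over their backs; the gripper's body (76 mm by 85 mm) begins 54 mm behind the grasp point. The pads swing forward as they close: fully open they stand 13 mm farther back than shut.
Start: joints at [1.224, 0.377, 0.081, 1.274, 0, 1.46], TCP at [134.896, 558.99, 231.329] pointing down, gripper open.
Joint ranges: [-2.72, 2.72], [-0.84, 1.66], [-1.02, 1.22], [-1.77, 2.12], [-1.37, 1.28], [-3.14, 3.14]. Speed limits (rad/s): [2.57, 2.57, 3.14, 3.14, 3.14, 3.14].

### API

Orientations are given as a rotation vector (axis times angle).
In Python, from plant import robot, eyes, order gives the robot as it stands. The module is installed in compiled form; this text tells all that it offers.
- The arm moves only by the tool apply_moves, never from a script. Its argument "deltas" is a list that holds one entry, the list of rows, each a list of 7 numbers: the shift along the tool's x, y, z in m, then the turn, a rotation vector about the tool's x, y, z in rad, then the opening, from 0 (shut) to 1 (fully open). A call has 1 to 5 rows; each row is the pose to reach, as a shift and turn from the pose commanded when the call began, along the tool's axes at that moment; what a row does not reach only later rows make up. A row lasts 1/12 s, in which the tool goes at most 41.7 mm and 7.16 degrees, less where a joint would pass 70% of its speed; a pose out of reach is approached as far as the arm can. A call with a gripper value outside its range is refused whole. The fingers move at their own pace and stop on an object; "newtons" is the grip in N (left out, the last holds). Time passes only in rows, so rows that repeat a pose let the fingers close. It gives the time, the measured TCP pose, the force, the opening and the grip force at its end, in the units of the state.
- robot.sense(): the state, without advancing time (a new reading comes with each control period).
- eyes.grab_frame(name): name is "scene" or "top" or "wrist"; returns the picture (384x512x3 uint8, red, green, blue); there is no depth.
- eyes.get_calibration(name): a dict with "fx", "fy", "cx", "cy" (pixels), "rvec" (rotation vector, rad) and "tvec" (3), from world to camera coordinates, as OpenCV has them; the wrist camera has in their place "T_tool_cam" (4x4, takes a point from camera to tool coordinates, whose origin is the TCP and whose axes are the flange's). Camera axes: x right, y down, z forward; pixel columns grow to the right and rows downward; lengths in mm; the calibration is good to about 2 mm. A picture is of the moment at which its call begins: read the wrist's pose just before it. get_calibration takes no time and is no camera call.
- order.sign_off(): hands the job in; it is judged then, once.
Trained networks look in the newest picture that a camera, given by its name, has taken for a name from the list of things; names that differ only in an ending like _2 or _b are one class to them, and where a whole thing is asked for, a point or a joint stands for the part that bears it (a point fixed in the world has none). Each returns a list of dicts, best first, with "p" (0 to 1); they miss things now and then, are a little off and sometimes report something else, mostly with a low value. They report only what shows in the picture. A call takes as long as a camera call. They do not tell look-alikes from the thing itself.
- eyes.search_frame(camera, thing): "centre" ([column, row] as shares, 0 to 1, of the picture: columns of its width, rows of its height, amid what is visible of it).
- eyes.masks_of(camera, thing): "mask" (384x512 bool, what is visible of it) and "centre" ([column, row] as shares, 0 to 1, of the picture: columns of its width, rows of its height, amid what is visible of it).
- eyes.place_of(camera, thing): "centre" ([column, row] as shares, 0 to 1, of the picture: columns of its width, rows of its height: a listed point, or the origin of a listed thing).
The state is a dict: "time_s": time; "qpos": joint angles; "joint_velocities": joint speeds; "joint_efforts": joint torques, N m; "position": TCP position; "tool_rot": TCP orientation; "contact_force": force on the tool from outside, world axes, zero at the start; "moment": the same for the moment, N m; "gripper_width": finger opening in mm; "grip_force": force on a finger pad.
Only numpy, scipy, OpenCV 4.12 (cv2) and the standard library are available. Lean on these libraries where they do the work, as an engineer would, in place of code of your own. Each camera call takes 0.05 s, during which the arm holds its last target. There are 200 camera calls.

### The job

Set the loose opal panel of the light box exactly one red spacer away from the slim black rail while its mounting tape takes: lift the red horseshoe spacer from the rack and slide it upright, legs down, into the gap between panel and slim rail, between the rail's two lugs where the gap is wide enough, until it stands on the ledge, never against the LED rail opposite. Let go of it, grip the panel by its suction cup and push it, flat on the ledge, firmly but without forcing until the panel is flush with the spacer and the spacer with the rail. Finish while still holding the panel pressed there, and leave the other spacers and the things lying on the bench where they are.

Things in the scene. Friction and masses are not known exactly. Their poses are not given: they have to be found in the camera images.
- tray: Grey housing of the light box, 188 (own x) x 268 (own y) x 32 mm high, fixed on the bench. Origin: centre of its underside, on the bench top; z up. Inside, a flat ledge 18 mm above the bench (amber tape on it) carries panel, rails and later the spacer. One rail lies at own y = +114.5 mm, the other at -114.5 mm (which is which varies), both running along own x.
- slim_rail: Slim black rail fixed in the housing along its own x (axes as the tray's), 154 long, 6 mm wide, top 30 mm above the bench. Origin: centre of its underside, at 18 mm. Screw lugs at its ends widen it to 18 mm; between them, own x -36 to +36 mm, its face is 3 mm from its centre line and the gap to the panel starts 10 to 13 mm wide (4 to 7 mm at the lugs). Behind it is the housing wall.
- led_rail: Wide aluminium rail with rows of yellow LEDs, fixed in the housing opposite the slim rail, 154 mm long along own x, 22 mm wide (own y), top 30 mm above the bench. Origin: centre of its underside, 18 mm above the bench. The gap between it and the panel is 2 to 5 mm at the start. Keep the spacer off it.
- panel_mid (a point): Centre of the loose white opal panel, 150 (own x) x 200 (own y) x 12 mm, 0.3 to 0.55 kg, flat on the ledge: half-way through its thickness, 24 mm above the bench; axes nearly those of the tray. Its top is 30 mm above the bench. About 3 mm play to the end walls along x; it takes 1 to 8 N to slide it on the ledge.
- cup_knob (a point): Grip of the suction cup fast on the middle of the panel, by which the panel is pushed: an upright orange cylinder 28 mm across, from 46 to 80 mm above the bench; the point lies on its axis 64 mm above the bench. Below it a black rubber neck 22 mm across and the black cup 56 mm across.
- red_mid (a point): Centre of the red horseshoe spacer, a plate 8 mm thick (own x), 44 wide (own y), 54 high (own z up), about 30 g, with a slot 14 wide and 22 mm high between two legs at the bottom. The point is 27 mm above its foot. In the rack it stands upright, foot 8 mm and top 62 mm above the bench, the top 38 mm free. On the light box's ledge the foot is at 18 mm, the point at 45 mm.
- yellow_mid (a point): Centre of the yellow spacer, the same but 6 mm thick, standing in the rack. Leave it.
- blue_mid (a point): Centre of the blue spacer, the same but 10 mm thick, standing in the rack. Leave it.
- rack: Fixed wooden rack, 170 (own x) x 70 (own y) x 24 mm high, with three slots 11 x 47 mm, 16 mm deep, at own x = -50, 0 and +50 mm, in which the spacers stand with their thickness along own x. Which spacer stands in which slot varies. Origin: centre of its underside, on the bench.
- camera: Bystander: film camera body, black and silver, 36 x 138 x 94 mm high, standing. Origin: centre of its underside. Leave it.
- lens: Bystander: black camera lens standing on end, 69 mm across, 66 mm high. Origin: centre of its underside. Leave it.
- dropper: Bystander: small amber dropper bottle, 38 mm across, 88 mm high. Origin: centre of its underside. Leave it.
- driver: Bystander: small blue screwdriver lying down, 145 mm long, 13 mm thick. Origin: centre of its underside. Leave it.
- film_clip: Bystander: dark steel film clip bar lying down, 148 x 7 mm, 10 mm high, with three small tongues. Origin: centre of its underside. Leave it.
Not all that is in view belongs to the job. Of the things shaped like the part that bears red_mid, the red one is meant.

How it is judged:
By the outcome, as a careful person would: the job done as asked, in the order asked, and still so for the second after the job is handed in, while the arm keeps its last pose, push and grip.
It also fails if it takes over 48 s, if anything falls off the work surface, if the arm or the gripper's body presses on something with over 40 N, if the wrist force passes 120 N, or if a joint passes its speed limit or range.

## Working session

There is one attempt and no reset: what is moved stays moved. The work goes in short steps, Python scripts to look and compute and a tool call to move; the robot and the scene stay as the last step left them, time stands still between calls to the robot, and variables do not carry over. Pictures are saved under pics/ and viewed, at most 10 in all, crops included, and the job is handed in when it is done.

Besides the shell and the picture viewer there is one more tool, called after "Call:" as name([rows], argument=value, ...), one row to a line, values as JSON. apply_moves: Moves the arm, as the interface text tells. Its arguments: {"type":"object","properties":{"deltas":{"type":"array","items":{"type":"array","items":{"type":"array","items":{"type":"number"}}}},"newtons":{"type":"number"}},"required":["deltas"]}

```bash
mkdir -p pics; cat > h.py <<'E'
import numpy as np, cv2
from scipy.spatial.transform import Rotation as R
from plant import robot, eyes, order
def cam(name, s=None):
    c=eyes.get_calibration(name)
    K=np.array([[c['fx'],0,c['cx']],[0,c['fy'],c['cy']],[0,0,1.]])
    if 'rvec' in c:
        Rw=R.from_rotvec(np.ravel(c['rvec'])).as_matrix(); t=np.ravel(c['tvec'])
    else:
        s=s or robot.sense(); T=np.eye(4); T[:3,:3]=R.from_rotvec(s['tool_rot']).as_matrix(); T[:3,3]=s['position']
        M=np.linalg.inv(T@np.array(c['T_tool_cam'])); Rw=M[:3,:3]; t=M[:3,3]
    return K,Rw,t
def ray(cm,px,z):
    K,Rw,t=cm; d=Rw.T@np.linalg.inv(K)@np.array([px[0],px[1],1.]); o=-Rw.T@t
    return o+d*(z-o[2])/d[2]
def proj(cm,p):
    K,Rw,t=cm; q=K@(Rw@np.array(p,float)+t); return q[:2]/q[2]
def snap(name,fn=None,crop=None,k=1):
    im=eyes.grab_frame(name)
    if fn:
        o=im if crop is None else im[crop[1]:crop[3],crop[0]:crop[2]]
        cv2.imwrite('pics/'+fn,cv2.resize(o[:,:,::-1],None,fx=k,fy=k,interpolation=cv2.INTER_CUBIC))
    return im
E
python3 - <<'E'
from h import *
s=robot.sense(); print(s['position'],s['tool_rot'],s['gripper_width'])
Z=dict(tray=0,slim_rail=18,led_rail=18,panel_mid=24,cup_knob=64,red_mid=35,yellow_mid=35,blue_mid=35,rack=0)
for n in ['top','scene']:
    snap(n,n+'0.png'); cm=cam(n)
    for k,z in Z.items():
        r=eyes.place_of(n,k)
        for d in r[:3]:
            px=np.array(d['centre'])*[512,384]; print(n,k,round(d['p'],2),px.round(),ray(cm,px,z).round(1)[:2])
E
```

```text
[134.64975662 558.3261886  230.35629019] [-0.37109482 -3.11909987  0.00315214] 85.30839809938233
top tray 0.25 [317. 163.] [ 742.  -206.9]
top slim_rail 0.69 [162. 234.] [531.2 271.6]
top led_rail 0.8 [233. 214.] [584.9  57.5]
top panel_mid 0.75 [199. 225.] [554.7 159.1]
top cup_knob 0.92 [195. 224.] [551.3 165.9]
top cup_knob 0.51 [316. 238.] [ 502.2 -183.8]
top red_mid 0.63 [244. 156.] [761.9  18.6]
top red_mid 0.62 [352. 214.] [ 573.1 -297.7]
top red_mid 0.47 [272. 210.] [592.8 -60.7]
top yellow_mid 0.57 [312. 224.] [ 547.8 -178.3]
top blue_mid 0.71 [319. 158.] [ 748.6 -209.9]
top blue_mid 0.51 [315. 240.] [ 499.  -185.1]
top rack 0.63 [312. 223.] [ 553.5 -180.7]
scene tray 0.75 [322. 214.] [556.  163.3]
scene tray 0.42 [215. 183.] [ 515.9 -200.9]
scene slim_rail 0.48 [365. 208.] [511.  272.8]
scene led_rail 0.43 [282. 208.] [595.4  55.6]
scene panel_mid 0.63 [324. 204.] [542.7 163.7]
scene panel_mid 0.16 [424. 241.] [610.  434.9]
scene cup_knob 0.64 [322. 198.] [575.1 161.9]
scene red_mid 0.62 [217. 171.] [ 499. -200.]
scene red_mid 0.52 [216. 192.] [ 614.7 -142.4]
scene red_mid 0.52 [177. 175.] [ 571. -305.]
scene yellow_mid 0.63 [216. 184.] [ 571.4 -166.9]
scene yellow_mid 0.25 [281. 204.] [602.3  55.2]
scene blue_mid 0.55 [218. 172.] [ 503.3 -194.4]
scene rack 0.79 [215. 188.] [ 548.2 -184.8]
```

View pics/top0.png

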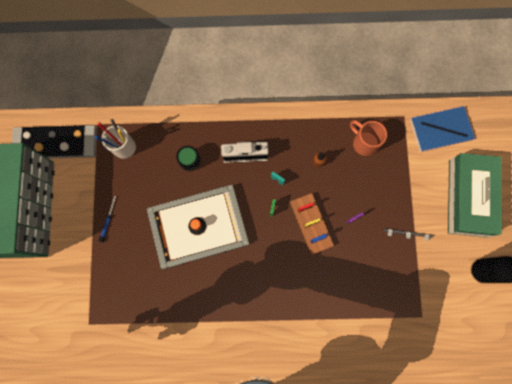

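View pics/scene0.png

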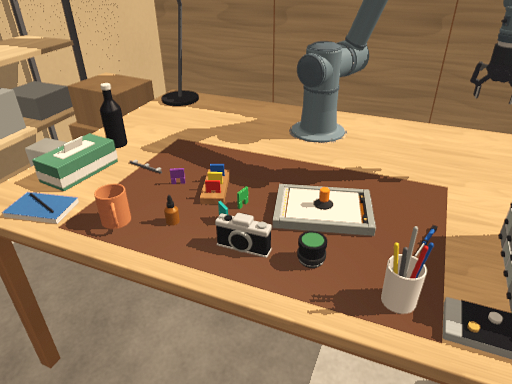

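Candidates for the red spacer: the red one in the rack (top 306,207), yellow (313,223), blue (319,239), and outside the rack green (273,207), teal (278,178) and purple (356,216). I choose the red one in the rack, farthest from the robot. The slim rail seems to be on the left (162,234).

```bash
python3 - <<'E'
from h import *
im=eyes.grab_frame('top'); cm=cam('top')
h=cv2.cvtColor(im,cv2.COLOR_RGB2HSV).astype(int)
for n,lo,hi,z in [('red',0,6,62),('yel',22,32,62),('blue',100,125,62)]:
    m=(h[...,0]>=lo)&(h[...,0]<=hi)&(h[...,1]>170)&(h[...,2]>90)
    if n=='red': m|=(h[...,0]>175)&(h[...,1]>170)&(h[...,2]>90)
    m[:190]=0;m[260:]=0;m[:,:290]=0;m[:,340:]=0
    v,u=np.nonzero(m)
    print(n,len(u), u.mean(),v.mean(), ray(cm,(u.mean(),v.mean()),55).round(1))
c=eyes.get_calibration('wrist'); print(np.array(c['T_tool_cam']).round(2),c['fx'],c['cx'],c['cy'])
s=robot.sense();print(R.from_rotvec(s['tool_rot']).as_matrix().round(3),s['qpos'],s['time_s'])
big=cv2.resize(im[180:275,140:345,::-1],None,fx=3.9,fy=3.9,interpolation=cv2.INTER_CUBIC);cv2.imwrite('pics/crop.png',big)
E
```

```text
red 67 305.3880597014925 206.5820895522388 [ 596.5 -158.3   55. ]
yel 26 312.1923076923077 222.15384615384616 [ 549.9 -176.1   55. ]
blue 10 319.0 237.8 [ 503.7 -193.7   55. ]
[[  -0.     -0.97   -0.26   65.38]
 [   1.     -0.      0.     -0.24]
 [  -0.     -0.26    0.97 -142.01]
 [   0.      0.      0.      1.  ]] 315.4258436964838 244.8276640858274 188.9346645240374
[[-0.972  0.235  0.   ]
 [ 0.235  0.972  0.   ]
 [-0.     0.    -1.   ]] [ 1.22368126e+00  3.77301477e-01  8.09833688e-02  1.27439376e+00
 -3.09704465e-05  1.46047520e+00] 1.05
```

View pics/crop.png

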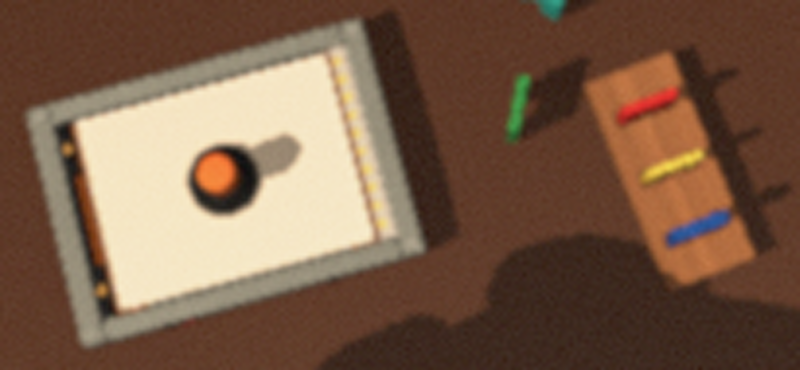

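The crop confirms it: red is the upper spacer in the rack (crop 648,105). The slim black rail is on the left, with lugs at (68,150) and (102,290), and the yellow-LED rail is on the right.

```bash
cat >> h.py <<'E'
def goto(p,yh,show=True):
    """delta in tool axes (m, rad) to TCP p (mm), tool down, tool y heading yh deg"""
    s=robot.sense(); A=R.from_rotvec(s['tool_rot'])
    a=np.radians(yh); y=np.array([np.cos(a),np.sin(a),0]); z=np.array([0,0,-1.]); x=np.cross(y,z)
    B=R.from_matrix(np.c_[x,y,z])
    d=A.inv().apply(np.array(p)-s['position'])/1000; r=(A.inv()*B).as_rotvec()
    print('t',round(s['time_s'],2),'pos',np.round(s['position'],1),'F',np.round(s['contact_force'],1),'w',round(s['gripper_width'],1),'g',round(s['grip_force'],1)); print('delta',d.round(4),r.round(4))
E
python3 -c "
from h import *
goto([596,-158,160],20.7)"
```

```text
t 1.05 pos [134.9 559.  231.3] F [-0.6  0.4  0.5] w 85.4 g 0.0
delta [-0.6164 -0.5888  0.0713] [ 1.000e-04 -0.000e+00  9.727e-01]
```

Call:
apply_moves([
  [[-0.03,-0.029,0,0,0,0.12,0.35],[-0.058,-0.056,0,0,0,0.24,0.35],[-0.087,-0.084,0,0,0,0.36,0.35],[-0.116,-0.112,0,0,0,0.48,0.35],[-0.145,-0.14,0,0,0,0.6,0.35]],
], newtons=40)

```text
time_s: 1.47
position: [243.5, 387.3, 231.4]
tool_rot: [1.283, 2.867, 0.001]
contact_force: [1.2, -0.3, -0.4]
gripper_width: 30.1
grip_force: 0.0
```

```bash
python3 -c "
from h import *
goto([596,-158,160],20.7)"
```

```text
t 1.47 pos [243.5 387.3 231.4] F [ 1.2 -0.3 -0.4] w 30.1 g 0.0
delta [-0.6415 -0.1004  0.0714] [ 0.0006 -0.      0.3678]
```

Call:
apply_moves([
  [[-0.64,-0.1,0.0,0,0,0.368,0.35],[-0.64,-0.1,0.0,0,0,0.368,0.35],[-0.64,-0.1,0.0,0,0,0.368,0.35],[-0.64,-0.1,0.0,0,0,0.368,0.35],[-0.64,-0.1,0.0,0,0,0.368,0.35]],
])

```text
time_s: 1.88
position: [357.7, 212.7, 231.6]
tool_rot: [1.78, 2.588, 0.002]
contact_force: [-0.1, -0.4, 0.4]
gripper_width: 29.6
grip_force: 0.0
```

```bash
python3 -c "
from h import *
goto([596,-158,160],20.7)"
```

```text
t 1.88 pos [357.7 212.7 231.6] F [-0.1 -0.4  0.4] w 29.6 g 0.0
delta [-0.4315  0.0897  0.0717] [ 0.0011 -0.0002  0.0048]
```

Call:
apply_moves([
  [[-0.432,0.09,0.072,0,0,0.005,0.35],[-0.432,0.09,0.072,0,0,0.005,0.35],[-0.432,0.09,0.072,0,0,0.005,0.35],[-0.432,0.09,0.072,0,0,0.005,0.35],[-0.432,0.09,0.072,0,0,0.005,0.35]],
])

```text
time_s: 2.3
position: [469.0, 39.5, 197.7]
tool_rot: [1.787, 2.583, 0.001]
contact_force: [0.2, -0.3, 0.9]
gripper_width: 30.0
grip_force: 0.0
```

```bash
python3 -c "
from h import *
goto([596,-158,160],20.7)"
```

```text
t 2.3 pos [469.   39.5 197.7] F [ 0.2 -0.3  0.9] w 30.0 g 0.0
delta [-0.2296  0.0491  0.0378] [ 0.0009  0.0001 -0.0008]
```

Call:
apply_moves([
  [[-0.23,0.049,0.038,0,0,0,0.35],[-0.23,0.049,0.038,0,0,0,0.35],[-0.23,0.049,0.038,0,0,0,0.35],[-0.23,0.049,0.038,0,0,0,0.35],[-0.23,0.049,0.038,0,0,0,0.35]],
])

```text
time_s: 2.72
position: [580.1, -133.5, 164.2]
tool_rot: [1.787, 2.584, 0.0]
contact_force: [0.0, 0.8, 0.3]
gripper_width: 30.4
grip_force: 0.0
```

```bash
cat >> h.py <<'E'
def topface(cm,im,lo,hi,box=None):
    h=cv2.cvtColor(im,cv2.COLOR_RGB2HSV).astype(int); H=h[...,0]
    m=((H>=lo)&(H<=hi) if lo<hi else (H>=lo)|(H<=hi))&(h[...,1]>150)&(h[...,2]>70)
    n,l,st,c=cv2.connectedComponentsWithStats(m.astype(np.uint8))
    i=1+np.argmax(st[1:,4]); return l==i
E
python3 - <<'E'
from h import *
s=robot.sense(); im=snap('wrist','w1.png',k=1.5); cm=cam('wrist',s)
print(proj(cm,[596,-158,62]))
m=topface(cm,im,174,6)
v,u=np.nonzero(m); print(len(u)); P=np.array([ray(cm,(a,b),62)[:2] for a,b in zip(u,v)])
r=cv2.minAreaRect(P.astype(np.float32)); print(r)
for k in ['red_mid','rack']:
    for d in eyes.place_of('wrist',k)[:3]:
        px=np.array(d['centre'])*[512,384]; print(k,d['p'],px,ray(cm,px,35 if k!='rack' else 0))
goto([596,-158,160],20.7)
E
```

```text
[252.13944521 221.95841644]
659
((595.7369995117188, -155.67922973632812), (10.119412422180176, 55.15859603881836), 21.32343292236328)
red_mid 0.75 [297.6256 112.0128] [600.79188705 -62.68064172  35.        ]
red_mid 0.71 [382.1056 167.5008] [688.48664223 -80.02133936  35.        ]
red_mid 0.59 [252.2112 212.3136] [ 597.01592265 -158.72358879   35.        ]
rack 0.79 [201.0112 201.9072] [ 549.46816299 -177.77176326    0.        ]
t 2.87 pos [ 580.1 -134.   163. ] F [-0.3  0.5 -0.1] w 30.0 g 0.0
delta [-0.0281  0.0066  0.0029] [-0.0009 -0.0008 -0.0041]
```

View pics/w1.png

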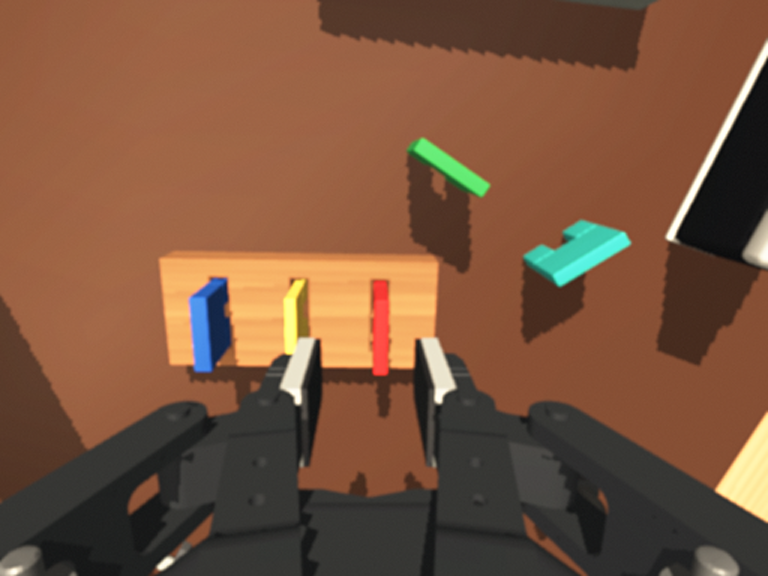

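The wrist view shows red in the rack at (253,217 of 512x384), between the fingers and aligned with them. Green and teal lie outside the rack. Going down at (597,-160).

```bash
python3 -c "
from h import *
goto([597,-160,34],21.3)"
```

```text
t 2.87 pos [ 580.1 -134.   163. ] F [-0.3  0.5 -0.1] w 30.0 g 0.0
delta [-0.0304  0.0069  0.1289] [-0.0009 -0.0008 -0.0146]
```

Call:
apply_moves([
  [[-0.03,0.007,0.03,0,0,-0.015,0.35],[-0.03,0.007,0.06,0,0,-0.015,0.35],[-0.03,0.007,0.09,0,0,-0.015,0.35],[-0.03,0.007,0.09,0,0,-0.015,0.35],[-0.03,0.007,0.09,0,0,-0.015,0.35]],
])

```text
time_s: 3.28
position: [594.1, -155.3, 73.4]
tool_rot: [-1.763, -2.594, 0.001]
contact_force: [-0.1, 0.1, 1.4]
gripper_width: 29.8
grip_force: 0.0
```

```bash
python3 - <<'E'
from h import *
s=robot.sense(); im=snap('wrist'); cm=cam('wrist',s)
m=topface(cm,im,174,6)
v,u=np.nonzero(m); print(len(u)); P=np.array([ray(cm,(a,b),62)[:2] for a,b in zip(u,v)])
r=cv2.minAreaRect(P.astype(np.float32)); print(r, proj(cm,[597,-160,62]), u.min(),u.max(),v.min(),v.max())
goto([597,-160,34],21.3)
E
```

```text
1497
((596.0218505859375, -155.2621612548828), (8.826984405517578, 54.669044494628906), 20.394712448120117) [246.45900379 242.99727309] 239 257 184 281
t 3.33 pos [ 596.  -156.1   75.5] F [-0.1 -0.7  0.4] w 30.0 g 0.0
delta [-0.004  -0.0005  0.0415] [-0.0003 -0.0007  0.0053]
```

Call:
apply_moves([
  [[-0.004,0,0.02,0,0,0,0.35],[-0.004,0,0.041,0,0,0,0.35],[-0.004,0,0.041,0,0,0,0.35],[-0.004,0,0.041,0,0,0,0.0],[-0.004,0,0.041,0,0,0,0.0]],
], newtons=40)

```text
time_s: 3.75
position: [599.3, -160.9, 36.1]
tool_rot: [1.765, 2.595, 0.001]
contact_force: [-0.9, 1.6, 3.9]
gripper_width: 7.1
grip_force: 43.8
```

Call:
apply_moves([
  [[0,0,0,0,0,0,0.0],[0,0,0,0,0,0,0.0],[0,0,0,0,0,0,0.0],[0,0,0,0,0,0,0.0]],
])

```text
time_s: 4.08
position: [599.3, -161.0, 36.0]
tool_rot: [1.765, 2.595, 0.002]
contact_force: [-1.8, 1.4, 6.8]
gripper_width: 7.2
grip_force: 43.5
```

Call:
apply_moves([
  [[0,0,-0.02,0,0,0,0.0],[0,0,-0.05,0,0,0,0.0],[0,0,-0.09,0,0,0,0.0],[0,0,-0.13,0,0,0,0.0],[0,0,-0.13,0,0,0,0.0]],
])

```text
time_s: 4.5
position: [603.1, -162.6, 173.9]
tool_rot: [1.758, 2.585, 0.006]
contact_force: [1.4, -0.1, 1.2]
gripper_width: 7.1
grip_force: 42.5
```

```bash
python3 - <<'E'
from h import *
cm=cam('top'); im=snap('top')
# tray geometry in top: find panel mask
K={}
for k in ['panel_mid','slim_rail','led_rail']:
    r=eyes.masks_of('top',k)
    if r:
        m=r[0]['mask']; v,u=np.nonzero(m)
        P=np.array([ray(cm,(a,b),30)[:2] for a,b in zip(u,v)]).astype(np.float32); print(k,r[0]['p'],len(u),cv2.minAreaRect(P))
# tray outer by place + knob
goto([545,240,170],104)
E
```

```text
panel_mid 0.86 3437 ((548.6353759765625, 165.44285583496094), (156.91441345214844, 202.3623504638672), 13.95138931274414)
slim_rail 0.57 202 ((521.9189453125, 273.1256408691406), (152.53892517089844, 15.319792747497559), 14.050471305847168)
led_rail 0.51 156 ((577.0294799804688, 59.5416259765625), (141.74105834960938, 16.000932693481445), 13.152467727661133)
t 4.7 pos [ 597.7 -160.7  163.3] F [ 0.1 -0.3 -1.2] w 7.2 g 42.5
delta [ 0.392   0.0981 -0.0066] [ 1.0000e-04 -3.0000e-04 -1.4391e+00]
```

```bash
python3 -c "
from h import *
goto([582,279,150],104)"
```

```text
t 4.7 pos [ 597.7 -160.7  163.3] F [ 0.1 -0.3 -1.2] w 7.2 g 42.5
delta [0.4147 0.1469 0.0134] [ 1.0000e-04 -3.0000e-04 -1.4391e+00]
```

Call:
apply_moves([
  [[0.415,0.147,0,0,0,-1.44,0.0],[0.415,0.147,0,0,0,-1.44,0.0],[0.415,0.147,0,0,0,-1.44,0.0],[0.415,0.147,0,0,0,-1.44,0.0],[0.415,0.147,0,0,0,-1.44,0.0]],
])

```text
time_s: 5.12
position: [588.7, 49.1, 161.5]
tool_rot: [-0.874, -3.014, 0.001]
contact_force: [1.0, 0.7, -0.1]
gripper_width: 7.0
grip_force: 42.5
```

```bash
python3 -c "
from h import *
goto([582,279,150],104)"
```

```text
t 5.12 pos [588.7  49.1 161.5] F [ 1.   0.7 -0.1] w 7.0 g 42.5
delta [0.1286 0.1907 0.0116] [-4.000e-04 -3.800e-03 -8.086e-01]
```

Call:
apply_moves([
  [[0.129,0.191,0.012,0,0,-0.81,0.0],[0.129,0.191,0.012,0,0,-0.81,0.0],[0.129,0.191,0.012,0,0,-0.81,0.0],[0.129,0.191,0.012,0,0,-0.81,0.0],[0.129,0.191,0.012,0,0,-0.81,0.0]],
])

```text
time_s: 5.53
position: [583.7, 257.0, 150.5]
tool_rot: [0.096, -3.137, 0.002]
contact_force: [2.6, -0.3, 0.1]
gripper_width: 6.9
grip_force: 42.5
```

```bash
python3 -c "
from h import *
goto([582,279,150],104)"
```

```text
t 5.53 pos [583.7 257.  150.5] F [ 2.6 -0.3  0.1] w 6.9 g 42.5
delta [0.0003 0.0221 0.0005] [-0.0006 -0.0037 -0.1829]
```

Call:
apply_moves([
  [[0,0.022,0,0,0,-0.18,0.0],[0,0.022,0,0,0,-0.18,0.0],[0,0.022,0,0,0,-0.18,0.0],[0,0.022,0,0,0,-0.18,0.0],[0,0.022,0,0,0,-0.18,0.0]],
])

```text
time_s: 5.95
position: [583.7, 276.3, 151.6]
tool_rot: [0.365, -3.118, 0.001]
contact_force: [-0.1, -0.1, 0.4]
gripper_width: 7.2
grip_force: 42.5
```

```bash
python3 - <<'E'
from h import *
s=robot.sense(); im=snap('wrist','w2.png',k=1.5); cm=cam('wrist',s); np.save('im2.npy',im); np.savez('cm2.npz',K=cm[0],R=cm[1],t=cm[2])
for k,z in [('slim_rail',30),('panel_mid',30)]:
    r=eyes.masks_of('wrist',k)
    if r:
        v,u=np.nonzero(r[0]['mask']); P=np.array([ray(cm,(a,b),z)[:2] for a,b in zip(u,v)]).astype(np.float32); print(k,r[0]['p'],cv2.minAreaRect(P))
    for d in eyes.place_of('wrist',k)[:1]:
        px=np.array(d['centre'])*[512,384]; print(k,d['p'],px,ray(cm,px,18 if k[0]=='s' else 24))
goto([582,279,150],104)
E
```

```text
slim_rail 0.9 ((522.8871459960938, 271.6793212890625), (152.9874267578125, 11.409537315368652), 14.515973091125488)
slim_rail 0.8 [258.2016 109.2864] [521.36696275 272.93105416  18.        ]
panel_mid 0.93 ((550.1329345703125, 164.94522094726562), (150.1855926513672, 199.49098205566406), 13.885190963745117)
panel_mid 0.61 [123.904 112.704] [549.77642527 164.69149702  24.        ]
t 6.2 pos [584.5 276.5 152.8] F [ 0.1 -0.2 -0.2] w 7.2 g 42.5
delta [0.0018 0.003  0.0028] [ 0.0001  0.     -0.0108]
```

View pics/w2.png

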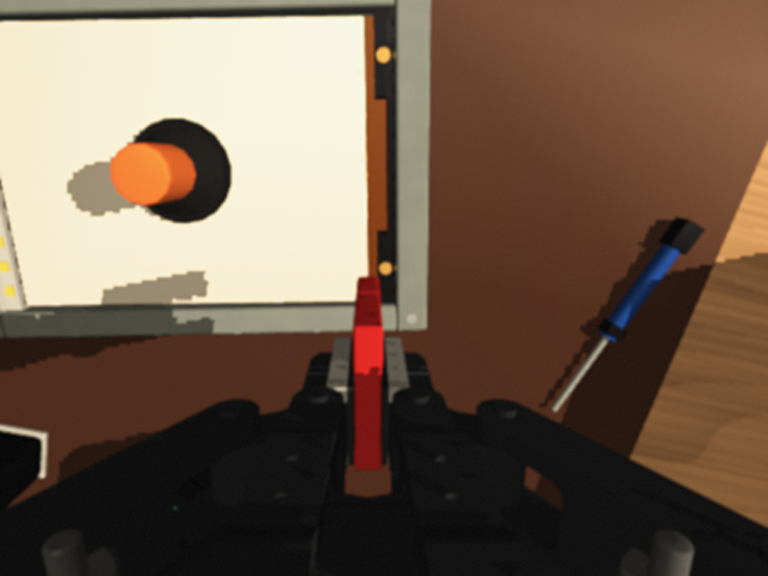

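The slim rail runs down the image at column about 385, with lugs at (384,55) and (386,268). The tape-coloured gap is at columns 370–388, rows 98–232, and the red spacer is held at column 368. Next I'll get the edges to sub-pixel accuracy.

```bash
python3 - <<'E'
from h import *
im=np.load('im2.npy').astype(float); z=np.load('cm2.npz'); cm=(z['K'],z['R'],z['t'])
for r in (80,110,140): print(r,[tuple(int(q) for q in im[r,c]) for c in range(242,270,1)])
a=np.radians(104); n=np.array([np.cos(a),np.sin(a)]); t=np.array([n[1],-n[0]])
def edge(r,c0,c1,ch):
    g=np.abs(np.diff(im[r,c0:c1,ch])); return c0+.5+(g*np.arange(len(g))).sum()/g.sum()
for r in range(70,155,10):
    p=ray(cm,(edge(r,240,251,2),r),30)[:2]; q=ray(cm,(edge(r,253,263,0),r),30)[:2]
    print(r,'along',(p@t).round(1),'panel n',(p@n).round(2),'rail n',(q@n).round(2),'ledge', (ray(cm,(edge(r,253,263,0),r),18)[:2]@n).round(2))
# spacer: red cols at rows
m=topface(cm,im.astype(np.uint8),174,6)
for r in range(190,312,8):
    c=np.nonzero(m[r])[0]; 
    if len(c): print('red',r,c.min(),c.max())
s=robot.sense(); T=R.from_rotvec(s['tool_rot']).as_matrix()
for x in (22,-22):
  for y in (-4,4):
    for zz in (-26,28): print((x,y,zz),proj(cm,s['position']+T@np.array([x,y,zz])).round(1))
for d in eyes.place_of('wrist','cup_knob')[:1]:
    px=np.array(d['centre'])*[512,384]; p=ray(cm,px,64)[:2]; print('knob',d['p'],p, p@t,p@n)
for nm in ['slim_rail']: pass
p=np.array([522.9,271.7]); print('rail c',p@t,p@n); p=np.array([550,165]); print('panel',p@t,p@n); print('tcp',s['position'][:2]@t,s['position'][:2]@n)
E
```

```text
80 [(247, 246, 222), (221, 207, 170), (167, 122, 85), (147, 77, 35), (146, 72, 28), (148, 75, 31), (148, 76, 33), (148, 75, 32), (147, 74, 32), (148, 76, 32), (148, 76, 33), (147, 74, 31), (149, 76, 32), (148, 75, 32), (136, 68, 29), (97, 51, 27), (50, 34, 28), (33, 33, 31), (34, 32, 32), (35, 33, 31), (35, 33, 32), (50, 49, 43), (84, 85, 71), (122, 121, 102), (147, 146, 123), (156, 154, 131), (157, 155, 131), (158, 156, 133)]
110 [(248, 244, 217), (239, 227, 185), (197, 161, 119), (153, 92, 53), (140, 68, 27), (141, 69, 27), (141, 69, 27), (142, 70, 28), (141, 69, 27), (141, 69, 28), (141, 69, 28), (141, 69, 27), (142, 70, 27), (143, 69, 28), (133, 65, 26), (96, 49, 23), (52, 33, 25), (30, 27, 26), (31, 30, 29), (30, 29, 27), (31, 30, 27), (44, 43, 38), (79, 78, 66), (118, 115, 98), (144, 141, 120), (154, 152, 130), (153, 151, 129), (152, 150, 128)]
140 [(249, 245, 223), (247, 245, 217), (219, 204, 165), (159, 115, 79), (135, 66, 28), (135, 61, 22), (136, 64, 24), (137, 66, 25), (137, 66, 25), (137, 65, 26), (137, 65, 25), (138, 66, 26), (138, 66, 26), (139, 67, 26), (133, 64, 26), 
[... 687 characters left out ...]
il n 137.78 ledge 138.26
red 190 239 253
red 198 238 253
red 206 237 253
red 214 237 253
red 222 235 256
red 230 235 255
red 238 235 256
red 246 236 255
red 254 236 253
red 262 236 253
red 270 236 253
red 278 236 253
red 286 237 253
red 294 237 253
red 302 236 253
red 310 235 254
(22, -4, -26) [235.3 222. ]
(22, -4, 28) [238.1 187. ]
(22, 4, -26) [255.9 222. ]
(22, 4, 28) [252.6 187. ]
(-22, -4, -26) [236.2 319.5]
(-22, -4, 28) [238.6 259.2]
(-22, 4, -26) [255.  319.5]
(-22, 4, 28) [252.2 259.2]
knob 0.63 [549.49873875 165.64212223] 573.2487340093179 27.78606678432668
rail c 573.0978143041482 137.12838962012194
panel 573.5797622257433 27.04175225572214
tcp 634.015370895369 126.93426564604768
```

```bash
cat >> h.py <<'E'
a_=np.radians(104); N=np.array([np.cos(a_),np.sin(a_)]); T_=np.array([N[1],-N[0]])
def avg(k=6):
    P=[];Q=[];F=[]
    for i in range(k):
        eyes.grab_frame('wrist'); s=robot.sense(); P.append(s['position']);Q.append(s['tool_rot']);F.append(s['contact_force'])
    Rm=R.from_rotvec(Q).mean(); return np.mean(P,0),Rm,np.mean(F,0),np.std(P,0),s
def goto2(p,yh,k=6):
    P,A,F,sd,s=avg(k); a=np.radians(yh); y=np.array([np.cos(a),np.sin(a),0]); z=np.array([0,0,-1.])
    B=R.from_matrix(np.c_[np.cross(y,z),y,z])
    print('t',round(s['time_s'],2),'pos',P.round(2),'tn',(P[:2]@T_).round(2),(P[:2]@N).round(2),'sd',sd.round(2),'F',F.round(1),'w',round(s['gripper_width'],1))
    print('delta mm',A.inv().apply(np.array(p)-P).round(2),(A.inv()*B).as_rotvec().round(4))
E
python3 - <<'E'
from h import *
p=573.2*T_+132.0*N
print(p); goto2([*p,72],104.3)
E
```

```text
[524.23982008 266.74866643]
t 6.55 pos [584.4  277.11 152.82] tn 634.08 127.5 sd [0.05 0.17 0.03] F [-0.1 -0.3 -0.2] w 7.1
delta mm [60.94  3.9  80.8 ] [ 0.0001  0.0002 -0.0149]
```

Call:
apply_moves([
  [[0.03,0.004,0.01,0,0,-0.015,0.0],[0.061,0.004,0.03,0,0,-0.015,0.0],[0.061,0.004,0.06,0,0,-0.015,0.0],[0.061,0.004,0.078,0,0,-0.015,0.0],[0.061,0.004,0.078,0,0,-0.015,0.0]],
])

```text
time_s: 6.97
position: [520.0, 265.7, 70.6]
tool_rot: [0.391, -3.109, 0.003]
contact_force: [-0.1, -0.3, -0.3]
gripper_width: 7.2
grip_force: 42.5
```

```bash
cat > look.py <<'E'
from h import *
import sys
p=573.2*T_+132.0*N
goto2([*p,46.5],104.3,5)
s=robot.sense(); im=snap('wrist',sys.argv[1],crop=(150,60,350,260),k=3); cm=cam('wrist',s); imf=im.astype(float)
print('tcp n',np.array(s['position'])[:2]@N)
c0=np.array([*(573.2*T_+126.6*N),30]); 
for r in (25,22,-22,-25): # along-offset in t; predicted pixel of panel edge, rail edge
    P=[proj(cm,[*((573.2+r)*T_+q*N),30]) for q in (126.6,137.4)]; print(r,np.round(P,1).tolist())
e=lambda row,a,b,ch:a+.5+(lambda g:(g*np.arange(len(g))).sum()/g.sum())(np.abs(np.diff(imf[row,a:b,ch])))
Ru=int(P[0][1])
for row in (60,70,80,90,100,110,120,130,140,150):
    pb=[proj(cm,[*((573.2)*T_+q*N),30])[0] for q in (126.6,137.4)]
    a,b=[int(round(x)) for x in pb]
    p1=ray(cm,(e(row,a-8,a+6,2),row),30)[:2]; q1=ray(cm,(e(row,b-6,b+5,0),row),30)[:2]
    print(row,'t',(p1@T_).round(1),'panel',(p1@N).round(2),'rail',(q1@N).round(2))
E
python3 look.py w3.png
```

```text
t 7.22 pos [524.48 267.21  75.3 ] tn 573.55 132.39 sd [1.54 0.52 1.37] F [0.6 0.1 0.3] w 6.8
delta mm [ 0.37 -0.39 28.8 ] [0.0001 0.0006 0.0006]
tcp n 132.5073336439233
25 [[235.9, 244.6], [252.5, 244.7]]
22 [[235.8, 240.4], [252.5, 240.4]]
-22 [[235.7, 174.0], [253.4, 174.1]]
-25 [[235.7, 169.2], [253.4, 169.3]]
60 t 486.2 panel 124.93 rail 136.26
70 t 491.4 panel 126.78 rail 136.2
80 t 496.8 panel 124.98 rail 135.89
90 t 502.2 panel 126.43 rail 136.21
100 t 507.7 panel 126.42 rail 136.2
110 t 513.2 panel 126.49 rail 135.69
120 t 518.9 panel 126.49 rail 137.76
130 t 524.7 panel 126.51 rail 137.24
140 t 530.5 panel 126.45 rail 135.77
150 t 536.5 panel 126.48 rail 136.72
```

View pics/w3.png

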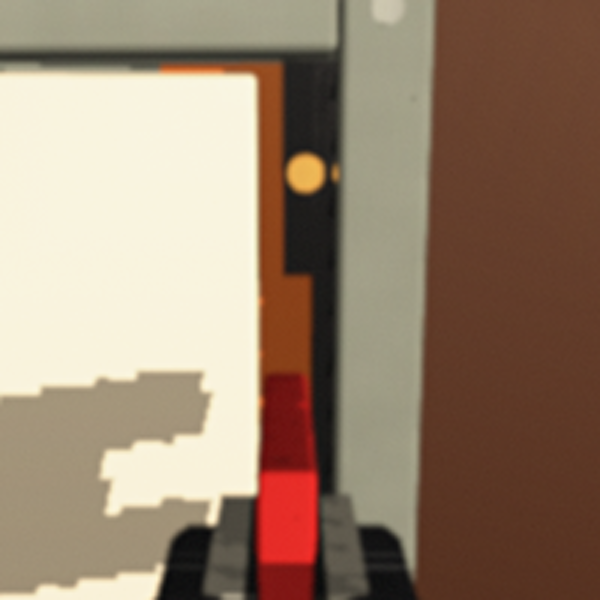

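The crop shows the spacer centred over the tape-coloured gap: panel edge at column 258, rail face at 312, spacer foot between 262 and 308. I'll shift it -0.5 mm and lower it.

Call:
apply_moves([
  [[0,-0.0005,0,0,0,0,0.0],[0,-0.0005,0.008,0,0,0,0.0],[0,-0.0005,0.014,0,0,0,0.0],[0,-0.0005,0.019,0,0,0,0.0],[0,-0.0005,0.022,0,0,0,0.0]],
])

```text
time_s: 7.68
position: [523.4, 266.2, 51.4]
tool_rot: [0.392, -3.115, 0.001]
contact_force: [-0.7, -0.3, -1.2]
gripper_width: 7.6
grip_force: 42.5
```

```bash
python3 -c "
from h import *
goto2([*(573.2*T_+132.0*N),46.5],104.3,4)"
```

```text
t 7.88 pos [523.48 266.28  51.74] tn 572.35 131.73 sd [0.35 0.13 0.55] F [-0.3 -0.  -0.6] w 7.4
delta mm [-0.86  0.27  5.24] [-0.0001 -0.0016  0.0006]
```

Call:
apply_moves([
  [[0,0,0.002,0,0,0,0.0],[0,0,0.004,0,0,0,0.0],[0,0,0.005,0,0,0,0.0],[0,0,0.0055,0,0,0,0.0],[0,0,0.0055,0,0,0,0.0]],
])

```text
time_s: 8.3
position: [524.0, 266.5, 47.1]
tool_rot: [0.392, -3.117, 0.0]
contact_force: [0.2, 0.3, -0.6]
gripper_width: 7.3
grip_force: 42.5
```

```bash
python3 -c "
from h import *
goto2([*(573.2*T_+132.0*N),46.5],104.3,3)"
```

```text
t 8.45 pos [524.18 266.56  47.22] tn 573.09 131.83 sd [0.05 0.02 0.06] F [-0.2 -0.  -0.9] w 7.1
delta mm [-0.11  0.16  0.72] [0.0001 0.0001 0.0007]
```

Descend another 2 mm until contact.

Call:
apply_moves([
  [[0,0,0.0005,0,0,0,0.0],[0,0,0.001,0,0,0,0.0],[0,0,0.0015,0,0,0,0.0],[0,0,0.0015,0,0,0,0.0]],
])

```text
time_s: 8.78
position: [524.3, 266.6, 46.1]
tool_rot: [-0.392, 3.117, 0.0]
contact_force: [-1.4, -0.7, 2.8]
gripper_width: 7.4
grip_force: 43.1
```

```bash
python3 -c "
from h import *
goto2([*(573.2*T_+132.0*N),46],104.3,3)"
```

```text
t 8.93 pos [524.26 266.61  46.1 ] tn 573.18 131.86 sd [0.01 0.01 0.01] F [-1.7 -0.3  3.9] w 7.4
delta mm [-0.02  0.14  0.1 ] [0.0001 0.0004 0.0006]
```

Contact on the ledge at the expected height. Release.

Call:
apply_moves([
  [[0,0,0,0,0,0,0.3],[0,0,0,0,0,0,0.3],[0,0,0,0,0,0,0.3],[0,0,-0.01,0,0,0,0.3],[0,0,-0.03,0,0,0,0.3]],
])

```text
time_s: 9.35
position: [521.9, 265.7, 73.8]
tool_rot: [0.391, -3.112, 0.002]
contact_force: [-0.3, -0.1, -0.5]
gripper_width: 25.9
grip_force: 0.0
```

Call:
apply_moves([
  [[0,0,-0.03,0,0,0,0.3],[0,0,-0.06,0,0,0,0.7],[0,-0.02,-0.065,0,0,0,0.7],[0,-0.05,-0.065,0,0,0,0.7],[0,-0.05,-0.065,0,0,0,0.7]],
])

```text
time_s: 9.77
position: [538.6, 214.8, 142.6]
tool_rot: [-0.386, 3.114, -0.003]
contact_force: [0.1, -0.2, -1.2]
gripper_width: 59.7
grip_force: 0.0
```

```bash
python3 - <<'E'
from h import *
goto2([*(573.2*T_+27.4*N),120],104.3,3)
s=robot.sense(); im=snap('wrist','w4.png',k=1.5); cm=cam('wrist',s)
print('spacer top proj',proj(cm,[*(573.2*T_+132*N),72]),'knob',proj(cm,[*(573.2*T_+27.4*N),80]))
for d in eyes.place_of('wrist','cup_knob')[:1]:
    p=ray(cm,np.array(d['centre'])*[512,384],64)[:2]; print('knob',d['p'],p@T_,p@N)
for d in eyes.place_of('wrist','red_mid')[:2]:
    p=ray(cm,np.array(d['centre'])*[512,384],45)[:2]; print('red',d['p'],p@T_,p@N)
E
```

```text
t 9.92 pos [536.97 217.33 141.42] tn 573.6 80.97 sd [0.45 0.67 0.37] F [0.1 0.2 0.5] w 59.7
delta mm [  0.62 -53.57  21.4 ] [ 0.0003  0.0008 -0.0013]
spacer top proj [316.73932852 201.13823632] knob [164.4727971  203.96894057]
knob 0.87 574.6958414974941 27.164918140166005
red 0.8 570.467980475881 131.8311518906544
```

View pics/w4.png

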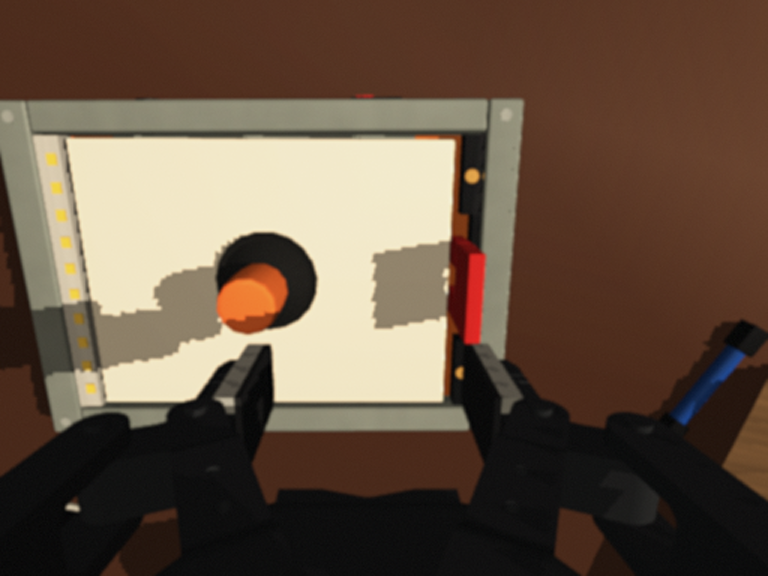

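The spacer stands upright in the wide part of the gap, at (468,290). The knob is at (255,300). Next, over the knob and down.

Call:
apply_moves([
  [[0,-0.03,0,0,0,0,0.7],[0,-0.0535,0,0,0,0,0.7],[0,-0.0535,0.02,0,0,0,0.7],[0,-0.0535,0.04,0,0,0,0.7],[0,-0.0535,0.04,0,0,0,0.7]],
])

```text
time_s: 10.48
position: [546.8, 166.0, 96.9]
tool_rot: [0.391, -3.11, 0.0]
contact_force: [-0.2, 0.9, -1.0]
gripper_width: 60.0
grip_force: 0.0
```

```bash
python3 - <<'E'
from h import *
goto2([*(573.6*T_+27.4*N),50],104.3,4)
s=robot.sense(); cm=cam('wrist',s); im=eyes.grab_frame('wrist')
h=cv2.cvtColor(im,cv2.COLOR_RGB2HSV).astype(int)
r=eyes.masks_of('wrist','cup_knob')[0]; m=r['mask']; v,u=np.nonzero(m); print(r['p'],u.min(),u.max(),v.min(),v.max())
print([proj(cm,[*((573.6+a)*T_+(27.4+b)*N),80]).round(1) for a,b in [(14,0),(-14,0),(0,14),(0,-14)]])
E
```

```text
t 10.68 pos [548.91 166.73 100.31] tn 572.94 28.98 sd [1.08 0.25 1.18] F [0.1 0.2 0.5] w 59.9
delta mm [-0.74 -1.6  50.31] [ 0.0003 -0.0019  0.0015]
0.8 88 394 87 292
[array([242.4, 248.2]), array([242.7, 200.9]), array([267.8, 225.2]), array([217.3, 224.9])]
```

Call:
apply_moves([
  [[0,-0.0012,0.015,0,0,0,0.7],[0,-0.0012,0.035,0,0,0,0.7],[0,-0.0012,0.05,0,0,0,0.7],[0,-0.0012,0.05,0,0,0,0.7],[0,-0.0012,0.05,0,0,0,0.45]],
], newtons=50)

```text
time_s: 11.2
position: [549.7, 165.2, 50.9]
tool_rot: [0.392, -3.116, -0.0]
contact_force: [-0.3, 1.2, 0.5]
gripper_width: 49.3
grip_force: 0.0
```

Call:
apply_moves([
  [[0,0,0,0,0,0,0.4],[0,0,0,0,0,0,0.0],[0,0,0,0,0,0,0.0],[0,0,0,0,0,0,0.0],[0,0,0,0,0,0,0.0]],
])

```text
time_s: 11.62
position: [551.5, 165.3, 52.5]
tool_rot: [-0.392, 3.114, 0.0]
contact_force: [-0.6, -0.8, 5.8]
gripper_width: 26.3
grip_force: 49.7
```

```bash
python3 -c "
from h import *
goto2([*(573.6*T_+30.4*N),50],104.3,3)"
```

```text
t 11.77 pos [551.52 165.28  52.51] tn 575.12 26.95 sd [0.02 0.01 0.01] F [-1.3 -0.6  5.8] w 26.1
delta mm [1.51 3.46 2.51] [-0.0004  0.0033  0.0006]
```

Call:
apply_moves([
  [[0,0.0005,0,0,0,0,0.0],[0,0.001,0,0,0,0,0.0],[0,0.0015,0,0,0,0,0.0],[0,0.002,0,0,0,0,0.0],[0,0.002,0,0,0,0,0.0]],
])

```text
time_s: 12.18
position: [551.5, 165.9, 52.5]
tool_rot: [-0.39, 3.113, -0.004]
contact_force: [-0.4, -5.3, 5.8]
gripper_width: 26.4
grip_force: 49.9
```

```bash
python3 -c "
from h import *
goto2([*(573.6*T_+30.4*N),50],104.3,3);print(robot.sense()['moment'])"
```

```text
t 12.33 pos [551.48 165.9   52.52] tn 575.24 27.56 sd [0.01 0.02 0.  ] F [ 0.  -4.6  6. ] w 26.4
delta mm [1.63 2.86 2.5 ] [-0.0031  0.0034 -0.0003]
[-0.79589735 -0.01856047 -0.00307157]
```

Call:
apply_moves([
  [[0,0.0005,0,0,0,0,0.0],[0,0.001,0,0,0,0,0.0],[0,0.0015,0,0,0,0,0.0],[0,0.002,0,0,0,0,0.0],[0,0.002,0,0,0,0,0.0]],
])

```text
time_s: 12.75
position: [551.2, 167.8, 52.5]
tool_rot: [-0.39, 3.113, -0.004]
contact_force: [1.4, -4.5, 5.7]
gripper_width: 26.7
grip_force: 49.8
```

Call:
apply_moves([
  [[0,0.0005,0,0,0,0,0.0],[0,0.001,0,0,0,0,0.0],[0,0.0015,0,0,0,0,0.0],[0,0.0015,0,0,0,0,0.0]],
])

```text
time_s: 13.08
position: [551.1, 168.3, 52.5]
tool_rot: [-0.389, 3.113, -0.008]
contact_force: [1.6, -7.5, 4.5]
gripper_width: 26.7
grip_force: 49.9
```

Call:
apply_moves([
  [[0,0.0005,0,0,0,0,0.0],[0,0.001,0,0,0,0,0.0],[0,0.0015,0,0,0,0,0.0],[0,0.002,0,0,0,0,0.0],[0,0.002,0,0,0,0,0.0]],
])

```text
time_s: 13.5
position: [551.2, 168.5, 52.7]
tool_rot: [-0.388, 3.113, -0.014]
contact_force: [2.1, -13.0, 6.0]
gripper_width: 26.4
grip_force: 50.2
```

```bash
python3 - <<'E'
from h import *
goto2([*(573.6*T_+30.4*N),50],104.3,3);print(robot.sense()['moment'])
s=robot.sense(); cm=cam('wrist',s); im=snap('wrist'); 
c=proj(cm,[*(573.2*T_+133.4*N),50]).astype(int); print(c)
o=im[60:330,220:512]; cv2.imwrite('pics/w5.png',cv2.resize(o[:,:,::-1],None,fx=2,fy=2,interpolation=cv2.INTER_CUBIC))
E
```

```text
t 13.65 pos [551.18 168.47  52.67] tn 575.57 30.12 sd [0.01 0.01 0.02] F [  2.4 -12.7   6. ] w 26.6
delta mm [1.98 0.31 2.66] [-0.009   0.0038 -0.0019]
[-2.01335059 -0.32099172  0.10241829]
[455 237]
```

View pics/w5.png

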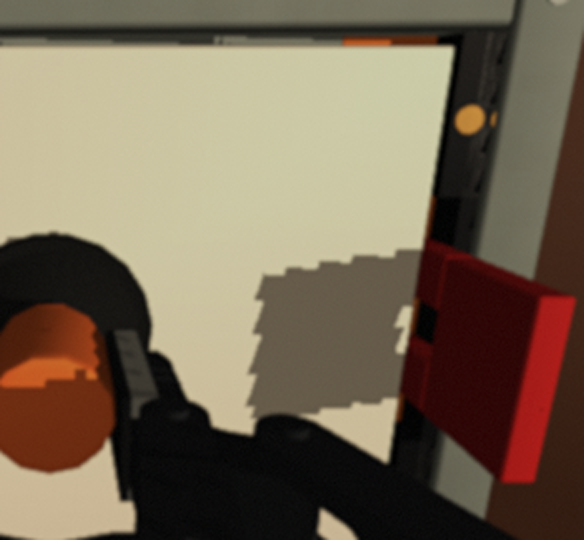

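The panel has stopped and the spacer is closed between panel and rail. The tool tilts about 0.5° under the load, so I'll level it and firm up slightly to keep the panel flat.

Call:
apply_moves([
  [[0,0,0.0005,-0.003,0,0,0.0],[0,0.0005,0.0005,-0.006,0,0,0.0],[0,0.001,0.0005,-0.009,0,0,0.0],[0,0.001,0.0005,-0.012,0,0,0.0],[0,0.001,0.0005,-0.012,0,0,0.0]],
])

```text
time_s: 14.12
position: [551.2, 168.5, 52.5]
tool_rot: [-0.387, 3.114, 0.002]
contact_force: [1.9, -13.1, 8.4]
gripper_width: 27.0
grip_force: 50.2
```

```bash
python3 - <<'E'
from h import *
goto2([*(573.6*T_+30.4*N),50],104.3,3);print(robot.sense()['moment'])
E
```

```text
t 14.27 pos [551.18 168.53  52.51] tn 575.58 30.18 sd [0.03 0.   0.  ] F [  2.  -13.9   8.6] w 26.7
delta mm [1.99 0.23 2.5 ] [ 0.0006  0.0039 -0.0022]
[-2.85053352 -0.36991948  0.1507168 ]
```

Call:
apply_moves([
  [[0,0.0005,0,-0.001,0,0,0.0],[0,0.001,0,-0.002,0,0,0.0],[0,0.0015,0,-0.004,0,0,0.0],[0,0.0015,0,-0.004,0,0,0.0]],
])

```text
time_s: 14.6
position: [551.2, 168.6, 52.5]
tool_rot: [-0.386, 3.114, 0.003]
contact_force: [2.7, -17.6, 8.1]
gripper_width: 26.7
grip_force: 50.2
```

```bash
python3 - <<'E'
from h import *
goto2([*(573.6*T_+30.4*N),50],104.3,2);print(robot.sense()['moment'])
s=robot.sense(); cm=cam('wrist',s); im=eyes.grab_frame('wrist').astype(float)
pr=lambda t,n,z: proj(cm,[*(t*T_+n*N),z])
def prof(t,n0,n1,z,ch):
    ns=np.arange(n0,n1,.1); px=np.array([pr(t,n,z) for n in ns],np.float32)
    v=cv2.remap(im[...,ch].astype(np.float32),px[:,:1],px[:,1:],cv2.INTER_LINEAR)[:,0]
    g=np.abs(np.diff(v)); g[g<.3*g.max()]=0
    return ns[0]+.1*(g*np.arange(len(g))).sum()/g.sum()
for nm,z,ts,a,b,ch in [('panel',30,range(504,546,5),126,133,2),('railtop',30,range(540,550,3),134,141,0),('wall',32,range(504,546,5),139,148,0)]:
    e=np.array([prof(t,a,b,z,ch) for t in ts]); k=np.polyfit(list(ts),e,1); print(nm,e.round(2),'deg',np.degrees(k[0]).round(2))
im2=eyes.grab_frame('scene'); cv2.imwrite('pics/s2.png',cv2.resize(im2[150:260,250:400,::-1],None,fx=5,fy=5,interpolation=cv2.INTER_CUBIC))
E
```

```text
t 14.7 pos [551.16 168.6   52.5 ] tn 575.58 30.25 sd [0.01 0.01 0.01] F [  2.1 -18.6   8.3] w 26.6
delta mm [1.99 0.15 2.49] [ 0.0014  0.0037 -0.0029]
[-3.58709928 -0.52341095  0.14601498]
panel [128.98 128.96 129.01 128.91 129.12 128.95 129.15 129.08 129.18] deg 0.28
railtop [137.18 137.68 137.22 136.17] deg -6.65
wall [141.78 141.75 142.   141.75 141.78 142.3  141.8  142.4  141.96] deg 0.53
```

View pics/s2.png

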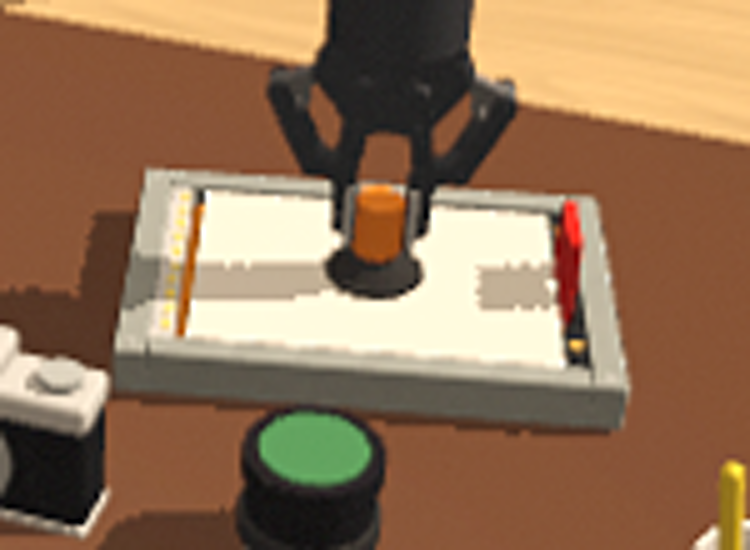

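The panel is flat against the upright spacer in the slim-rail gap, edges parallel within about 0.2°, and held with about 19 N. Handing in.

```bash
python3 -c "
from plant import order
print(order.sign_off())"
```

```text
the job is handed in; nothing more can be done
None
```

I handed the job in at about 15 s: the red spacer stands on the ledge in the slim-rail gap, with the panel held flat against it by the cup at about 19 N; the last images showed a gap of about 8.2 mm for the 8 mm spacer, and I touched nothing else.

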